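# Reset the thickness stop of a dough press

## Task

The bench dough press has to press thicker bases: slacken the lock nut of its thickness stop with the nut's lever, turn the T-handled stop screw until its pointer is in line with the longest mark on the scale, and then tighten the lock nut again, fully home, so that the setting stays on the mark. Leave the press arm up and do not shift the other things on the bench.

Things in the scene. Friction and masses are not known exactly. Their poses are not given: they have to be found in the camera images.
- press: Hand-lever dough press fixed to the bench, grey base 370 x 200 x 40 mm. Origin on the bench under the vertical axis of its thickness stop, near the front end; x runs along the base to the round platen (172 mm across, centre at x = 165 mm, top 55 mm up) and to the arm's hinge (x = 275 mm, 146 mm up); z up. The arm is parked leaning back over the hinge, up to 0.5 m high: keep clear of it.
- stop_axis (a point): Point on the vertical axis about which the lock nut and the stop screw turn, 97 mm above the bench.
- lock_nut (a joint): Angle of the lock nut, rad, about the vertical stop axis, growing counter-clockwise seen from above (loosening). 0 = tight, firm end; below about 0.35 it clamps the screw, ever harder towards 0; above it is slack; end of travel 1.4. Takes 0.4 to 0.6 N m (about 6 N at the grip) and stays where left. A keyed washer below it keeps the screw from turning with it.
- nut_grip (a point): Middle of the upright black round grip (22 mm across, from 88 to 134 mm above the bench) at the end of the nut's radial steel lever (11 mm thick, top 87 mm up), 92 mm from the stop axis and turning with it. At 0 the lever points 150 degrees clockwise (from above) from the press's x axis, to its front; loosening lifts it 3 mm per rad and swings it towards the press's -y side.
- stop_screw (a joint): Angle of the stop screw, rad, about the stop axis, growing counter-clockwise seen from above (screw rises: thicker dough). 0 = pointer along the press's +y axis, at the middle mark; the longest mark is at 0.6; travel -1.0 to 1.0. With the nut slack it turns with about 0.2 N m and stays where left; with the nut tight it is clamped and must not be forced (over 0.5 N m).
- bar_grip (a point): Middle of the screw's upright steel T-bar, on the stop axis, 121 mm above the bench: a bar 76 mm long, 14 mm thick and 30 mm tall (from 104 to 134 mm above the bench), turning with the screw. Its x axis runs along the bar to the pointer's end, z is up. It rises only 2 mm per rad.
- pointer_tip (a point): Tip of the screw's pointer: a flat dark steel tongue, 10 mm wide, under one end of the T-bar, that ends in a point 59 mm from the stop axis, just above the scale (99 mm above the bench).
- longest_mark (a point): Inner end of the longest mark of the scale: a flat aluminium sector on the press's +y side, 52 to 90 mm from the stop axis, top 96 mm above the bench, with five raised dark radial marks 0.3 rad apart that grow counter-clockwise from 6 to 24 mm long. This point is on the last of them, 66 mm from the axis; lined up, it lies 7 mm straight ahead of the pointer's tip.
- press_arm (a joint): Press arm: 0 = parked up (rests there by its weight), grows as it is pulled down to about 1.97.
- egg_tray: Pulp tray with 20 white eggs, 245 x 200 mm, 67 mm tall, loose. Origin under its centre.
- bucket: Clear round bucket with two handles, 228 mm across, 205 mm tall, loose. Origin under its centre.
- bench_scraper: Steel dough scraper with a dark wooden handle, 150 x 120 mm, 24 mm tall, lying flat, loose. Origin under its centre.
- tart_tins: Stack of four steel tart tins, 114 mm across, 43 mm tall, loose. Origin under its centre.

How it is judged:
By the outcome, as a careful person would: the job done as asked, in the order asked, and still so for the second after the job is handed in, with the robot touching nothing.
It also fails if it takes over 61 s, if anything falls off the work surface, if the arm or the gripper's body presses on something with over 40 N, if the wrist force passes 120 N, or if a joint passes its speed limit or range.

## Robot

A 6-joint arm with a two-finger parallel gripper is mounted at the origin on the work surface. World frame = base frame: x ahead of the robot, y to its left, z up, the work surface at z = 0. Lengths are in m, angles in rad, forces in N, time in s.
With the tool pointing down it reaches from about 0.225 to 0.875 m from the base axis. Payload 3.4 kg.
Tool frame: the origin (TCP) lies at the centre of the arm's flange, where the gripper is bolted on; the fingertips stand 173 mm ahead of it and the grasp point (between the pads) lies 155 mm ahead of it; z points along the fingers, y is the line along which they close (so a half turn about z gives the same grasp; the last joint's range is limited). The gripper opens to 85 mm and grips with 20 to 120 N. Pads are 22 mm wide; open, the fingers measure 114 mm over their backs; the gripper's body (76 mm by 85 mm) begins 54 mm behind the grasp point. The pads swing forward as they close: fully open they stand 13 mm farther back than shut.
Start: joints at [-1.343, 0.276, 1.505, -0, 1.361, -0.121], TCP at [0.197, -0.54, 0.405] pointing down, gripper open.
Joint ranges: [-2.89, 2.89], [-0.75, 2.08], [0.22, 2.7], [-1.18, 4.32], [0.11, 2.71], [-2.7, 2.7]. Speed limits (rad/s): [2.57, 2.57, 3.14, 3.14, 3.14, 3.14].

## Interface

Orientations are given as a unit quaternion [w, x, y, z].
In Python, from cell import r gives the robot as it stands.
- The arm moves only by the shell command python3 -m crank 'ROWS' [FORCE]. ROWS is JSON, a list of rows, each a list of 7 numbers: the shift along the tool's x, y, z in units of 0.03 m (1.0 is 0.03 m), then the turn, a rotation vector about the tool's x, y, z in units of 5 degrees (1.0 is 5 degrees), then the closure, from 0 (fully open) to 1 (shut). A call has 1 to 5 rows; each row shifts and turns the commanded pose from where the row before left it, along the tool's axes as they then stand; what a row does not reach is not made up. A row lasts 1/8 s, in which the tool goes at most 62.5 mm and 10.7 degrees, less where a joint would pass 70% of its speed; a pose out of reach is approached as far as the arm can. A call with a number of a shift or a turn outside -1 to 1 is refused whole. A call with a gripper value outside its range is refused whole. The fingers move at their own pace and stop on an object; FORCE is the grip in N (left out, the last holds). Time passes only in rows, so rows that do not move let the fingers close. It gives the time, the measured TCP pose, the force, the opening and the grip force at its end, in the units of the state.
- r.sense(): the state, without advancing time (a new reading comes with each control period).
- r.camera(name): name is "scene" or "top"; returns (picture, depth): 420x560x3 uint8, red, green, blue; 420x560 float32, m along the optical axis (not along the pixel's ray), 0 where there is no reading.
- r.camera_info(name): a dict with "vertical_fov" (degrees; the focal length in pixels is half the picture's height over the tangent of half this angle, whatever the lens; pixels are square), "cx", "cy" (the principal point, pixels), "dist_coeffs" ([k1, k2, p1, p2, k3] as OpenCV has them; the pictures are not rectified), "origin" and "orientation" of the camera in the world. Camera axes: x right, y down, z forward; pixel columns grow to the right and rows downward; lengths in m; the calibration is good to about 2 mm. A picture is of the moment at which its call begins. camera_info takes no time and is no camera call.
- r.hand_in(): hands the job in; it is judged then, once.
The state is a dict: "t": time; "joint_pos": joint angles; "joint_velocities": joint speeds; "joint_torque": joint torques, N m; "eef_pos": TCP position; "tool_rot": TCP orientation; "wrist_force": force on the tool from outside, world axes, zero at the start; "torque": the same for the moment, N m; "gripper_width": finger opening in m; "grip_force": force on a finger pad.
Only numpy, scipy, OpenCV 4.12 (cv2) and the standard library are available. Lean on these libraries where they do the work, as an engineer would, in place of code of your own. Each camera call takes 0.05 s, during which the arm holds its last target. There are 200 camera calls.

## Working session

There is one attempt and no reset: what is moved stays moved. The work goes in short steps, Python scripts to look and compute and a shell command to move; the robot and the scene stay as the last step left them, time stands still between calls to the robot, and variables do not carry over. Pictures are saved under pics/ and viewed, at most 10 in all, crops included, and the job is handed in when it is done.

```bash
mkdir -p pics; ls; python3 - <<'E'
from cell import r
import cv2,numpy as np
for n in("scene","top"):
    p,d=r.camera(n); cv2.imwrite(f"pics/{n}0.png",p[:,:,::-1]); np.savez(f"pics/{n}0.npz",p=p,d=d); print(n,r.camera_info(n))
print(r.sense())
E
```

```text
pics
scene {'vertical_fov': 55.979981820969826, 'cx': 285.18177413758883, 'cy': 213.30324317716088, 'dist_coeffs': array([-0.08349332,  0.        ,  0.        ,  0.        ,  0.        ]), 'origin': array([ 1.23439699, -0.65515463,  0.89826499]), 'orientation': array([-0.37631259,  0.82378652,  0.38641662, -0.1744901 ])}
top {'vertical_fov': 44.94252104276692, 'cx': 282.1098286432831, 'cy': 213.8014977117174, 'dist_coeffs': array([-0.06964623,  0.        ,  0.        ,  0.        ,  0.        ]), 'origin': array([ 0.43799939, -0.05618183,  1.50924799]), 'orientation': array([-0.01542023,  0.70749393, -0.70600092,  0.02787929])}
{'t': 0.1, 'joint_pos': array([-1.34302930e+00,  2.76526912e-01,  1.50601304e+00, -1.72014274e-05,
        1.36070858e+00, -1.20992626e-01]), 'joint_velocities': array([ 0.00012406, -0.00174659, -0.00282523, -0.00043357, -0.00041043,
       -0.00061381]), 'joint_torque': array([ 1.01303693e-03, -4.17698479e+01, -2.46403706e+01, -6.64353274e-05,
        5.79381813e-03,  1.48137809e-05]), 'eef_pos': array([ 0.19644822, -0.54019608,  0.40392615]), 'tool_rot': array([-8.26312177e-04,  9.84833677e-01,  1.73499115e-01, -5.25785701e-05]), 'wrist_force': array([-0.28118928, -0.08764598,  0.11215966]), 'torque': array([-0.02379753, -0.03055898,  0.03247745]), 'grip_force': 0.0, 'gripper_width': 0.08518103464676173}
```

View pics/top0.png

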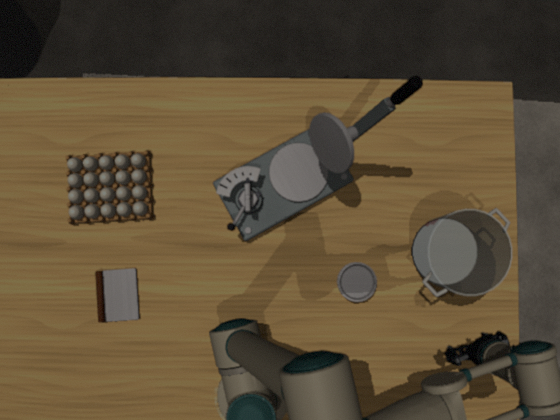

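View pics/scene0.png

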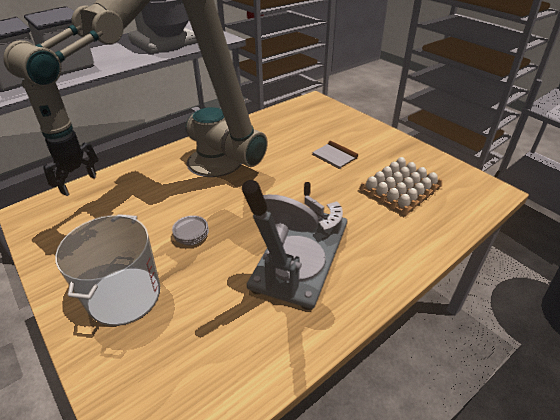

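The top view shows the press: black grip near (232,227), T-bar near (249,195), scale near (238,180), platen near (300,172), and arm leaning to the upper right. I'll zoom in and localise.

```bash
cat > h.py <<'E'
from cell import r
import cv2,numpy as np
from scipy.spatial.transform import Rotation as R
def q2R(q): return R.from_quat(np.asarray(q)[[1,2,3,0]]).as_matrix()
def ray(n,uv):
    i=r.camera_info(n); f=210/np.tan(np.radians(i["vertical_fov"]/2))
    K=np.array([[f,0,i["cx"]],[0,f,i["cy"]],[0,0,1]])
    u=cv2.undistortPoints(np.array(uv,float).reshape(-1,1,2),K,i["dist_coeffs"])[:,0]
    d=np.c_[u,np.ones(len(u))]@q2R(i["orientation"]).T
    return i["origin"],d
def plane(n,uv,z):
    o,d=ray(n,uv); return o+d*((z-o[2])/d[:,2])[:,None]
def proj(n,P):
    i=r.camera_info(n); f=210/np.tan(np.radians(i["vertical_fov"]/2))
    K=np.array([[f,0,i["cx"]],[0,f,i["cy"]],[0,0,1]]); Rm=q2R(i["orientation"]).T
    return cv2.projectPoints(np.array(P,float).reshape(-1,1,3),cv2.Rodrigues(Rm)[0],-Rm@i["origin"],K,i["dist_coeffs"])[0][:,0]
def crop(n,p,u0,v0,w,h,s,name):
    c=cv2.resize(np.ascontiguousarray(p[v0:v0+h,u0:u0+w,::-1]),None,fx=s,fy=s,interpolation=cv2.INTER_CUBIC)
    cv2.imwrite(name,np.clip(c.astype(float)*1.4,0,255).astype(np.uint8))
E
python3 - <<'E'
from h import *
p=np.load("pics/top0.npz")["p"]; crop("top",p,205,130,150,115,5,"pics/c0.png")
d=np.load("pics/top0.npz")["d"]
# deproject all, report by height
v,u=np.mgrid[140:245,205:360]; uv=np.c_[u.ravel(),v.ravel()]
o,dr=ray("top",uv); i=r.camera_info("top"); 
P=o+dr*d[140:245,205:360].ravel()[:,None]
z=P[:,2]; ok=d[140:245,205:360].ravel()>0
m=ok&(abs(z-.055)<.004)
c,rad=cv2.minEnclosingCircle(P[m][:,:2].astype(np.float32)); print("platen",m.sum(),c,rad,P[m].mean(0))
m=ok&(abs(z-.04)<.004); print("base",cv2.minAreaRect((P[m][:,:2]*1000).astype(np.float32)))
m=ok&(z>.115)&(z<.142)&(uv[:,0]<240)&(uv[:,1]>210); print("grip",m.sum(),P[m].mean(0),P[m].min(0),P[m].max(0))
m=ok&(z>.120)&(z<.142)&(uv[:,0]>235)&(uv[:,0]<262)&(uv[:,1]<215); print("bar",m.sum(),P[m].mean(0),cv2.minAreaRect((P[m][:,:2]*1000).astype(np.float32)))
E
```

```text
platen 2061 (0.6112725138664246, -0.07993289828300476) 0.14240573346614838 [ 0.64670521 -0.12521746  0.05463049]
base ((624.5391845703125, -84.52915954589844), (197.93576049804688, 364.9265441894531), 29.40549087524414)
grip 51 [0.48894361 0.05848883 0.1330188 ] [0.4784458  0.0481748  0.12048247] [0.49997828 0.06939563 0.13895227]
bar 154 [0.56861761 0.01417841 0.13179906] ((569.591552734375, 14.227323532104492), (74.30870819091797, 13.9561128616333), 0.9487719535827637)
```

View pics/c0.png

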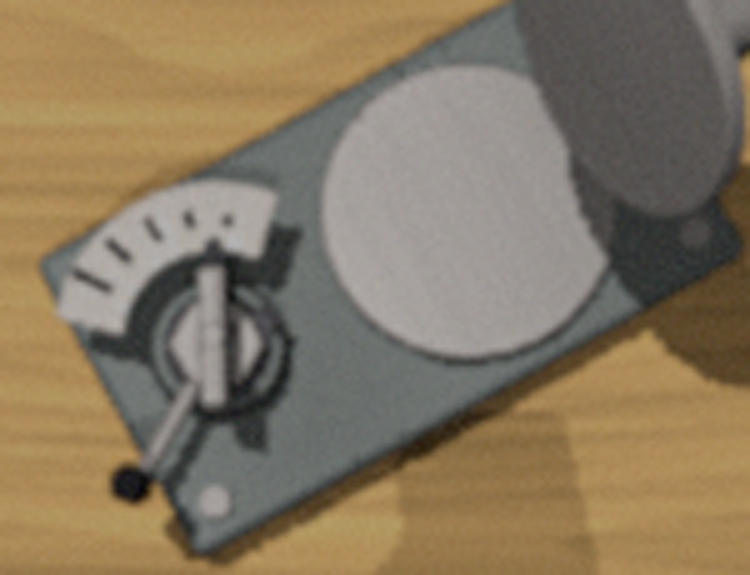

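The crop shows grip, lever, T-bar and pointer clearly. The longest mark is at crop (92,281), which is pixel (223.4,186.2). The axis is at about (0.569,0.014), press x yaw is about -60.6°, the nut is near 0 and the screw near -0.5. I'll move above the grip and turn the tool to yaw -30.6°.

```bash
python3 - <<'E'
from h import *
A=np.array([.569,.0142]); m=plane("top",[[223.4,186.2]],.096)[0][:2]-A
print("mark",np.hypot(*m),np.degrees(np.arctan2(m[1],m[0])))
E
python3 -m crank '[[0,0,-0.75,0,0,0,0],[0,0,-0.75,0,0,0,0],[0.5,-0.48,0,0,0,0,0],[1,-0.96,0,0,0,0,0],[1,-0.96,0,0,0,0,0]]'
python3 -m crank '[[1,-0.96,0,0,0,0,0],[1,-0.96,0,0,0,0,0],[1,-0.96,0,0,0,0,0],[1,-0.96,0,0,0,0,0],[1,-0.96,0,0,0,0,0]]'
python3 -m crank '[[1,-0.96,0,0,0,0,0],[1,-0.96,0,0,0,0,0],[1,-0.96,0,0,0,0,0],[1,-0.96,0,0,0,0,0],[1,-0.96,0,0,0,0,0]]'
python3 -m crank '[[1,-0.96,0,0,0,0,0],[1,-0.96,0,0,0,0,0],[0.5,-0.5,0,0,0,0,0],[0,0,0,0,0,1,0],[0,0,0,0,0,1,0]]'
python3 -m crank '[[0,0,0,0,0,1,0],[0,0,0,0,0,1,0],[0,0,0,0,0,1,0],[0,0,0,0,0,1,0],[0,0,0,0,0,1,0]]'
python3 -m crank '[[0,0,0,0,0,1,0],[0,0,0,0,0,1,0],[0,0,0,0,0,1,0],[0,0,0,0,0,0.1,0],[0,0,0,0,0,0,0]]'
```

```text
mark 0.0763712335405215 64.74670748371877
t: 0.72
eef_pos: [0.2429, -0.4446, 0.4481]
tool_rot: [-0.002, 0.985, 0.173, 0.0]
wrist_force: [0.6, 0.2, 0.7]
gripper_width: 0.0857
grip_force: 0.0
t: 1.35
eef_pos: [0.334, -0.2576, 0.4483]
tool_rot: [-0.001, 0.985, 0.174, -0.0]
wrist_force: [0.3, 0.6, -0.2]
gripper_width: 0.0858
grip_force: 0.0
t: 1.98
eef_pos: [0.425, -0.0714, 0.4484]
tool_rot: [-0.001, 0.985, 0.174, -0.001]
wrist_force: [1.0, 0.6, -0.4]
gripper_width: 0.0853
grip_force: 0.0
t: 2.6
eef_pos: [0.4702, 0.0214, 0.4481]
tool_rot: [-0.001, 0.996, 0.086, -0.002]
wrist_force: [0.1, -0.6, -0.0]
gripper_width: 0.0854
grip_force: 0.0
t: 3.22
eef_pos: [0.4701, 0.0209, 0.4482]
tool_rot: [-0.0, 0.991, -0.132, -0.002]
wrist_force: [-0.1, 0.4, -0.6]
gripper_width: 0.0854
grip_force: 0.0
t: 3.85
eef_pos: [0.4709, 0.0204, 0.449]
tool_rot: [0.0, 0.965, -0.262, -0.001]
wrist_force: [-0.0, -0.8, 0.2]
gripper_width: 0.0859
grip_force: 0.0
```

```bash
python3 -m crank '[[-0.06,-0.7,0,0,0,0,0],[-0.06,-0.7,0,0,0,0,0],[0,0,1,0,0,0,0],[0,0,1,0,0,0,0],[0,0,1,0,0,0,0]]'
python3 -m crank '[[0,0,1,0,0,0,0],[0,0,1,0,0,0,0],[0,0,0.9,0,0,0,0],[0,0,0,0,0,0,0],[0,0,0,0,0,0,0]]'
python3 - <<'E'
from h import *
p,d=r.camera("scene"); crop("scene",p,230,140,160,120,5,"pics/s1.png")
E
```

```text
t: 4.47
eef_pos: [0.4894, 0.0582, 0.3586]
tool_rot: [-0.0, 0.965, -0.263, -0.0]
wrist_force: [-0.3, -0.3, 0.3]
gripper_width: 0.0859
grip_force: 0.0
t: 5.1
eef_pos: [0.4902, 0.058, 0.2734]
tool_rot: [-0.0, 0.965, -0.263, 0.001]
wrist_force: [-0.0, -0.4, -0.5]
gripper_width: 0.0855
grip_force: 0.0
```

View pics/s1.png

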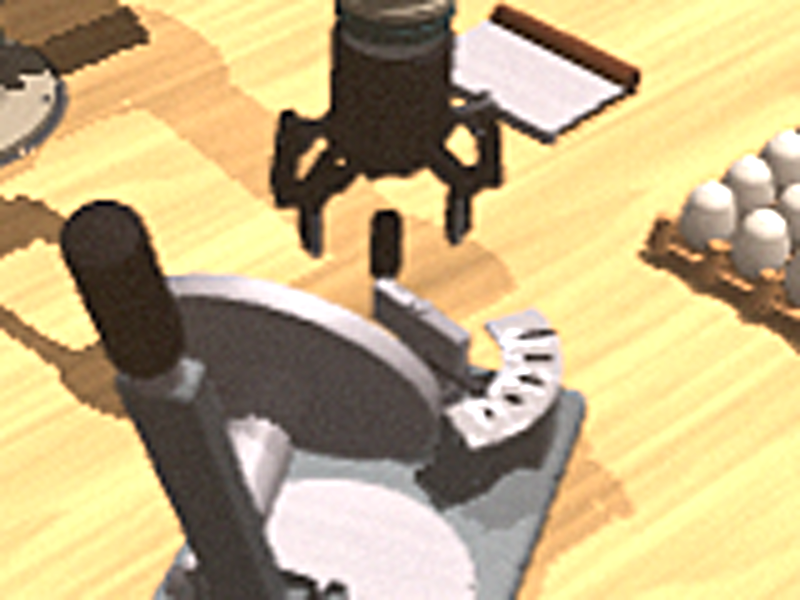

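The fingers, at crop (312,230) and (458,220), straddle the black grip at (385,245). Closing now.

```bash
python3 -m crank '[[0,0,0,0,0,0,0.4],[0,0,0,0,0,0,0.6],[0,0,0,0,0,0,0.7],[0,0,0,0,0,0,0.8],[0,0,0,0,0,0,0.8]]' 30; python3 -m crank '[[0,0,0,0,0,0,0.8],[0,0,0,0,0,0,0.8]]'; python3 -c "
from cell import r;s=r.sense();print(s['eef_pos'],s['torque'])"
```

```text
t: 5.78
eef_pos: [0.49, 0.0583, 0.273]
tool_rot: [-0.001, 0.965, -0.263, 0.0]
wrist_force: [-0.6, 2.2, 3.1]
gripper_width: 0.0212
grip_force: 30.9
t: 6.02
eef_pos: [0.4899, 0.0583, 0.2729]
tool_rot: [-0.0, 0.965, -0.263, 0.0]
wrist_force: [-0.8, 3.2, 3.9]
gripper_width: 0.021
grip_force: 31.0
[0.4898865  0.05830205 0.27292077] [ 0.74324448 -0.07586609  0.04237778]
```

```bash
python3 -m crank '[[0.012,0.267,-0.009,0,0,-1,0.8],[0.012,0.267,-0.009,0,0,-1,0.8],[0.012,0.267,-0.009,0,0,-1,0.8],[0,0,0,0,0,0,0.8]]'; python3 -m crank '[[0.012,0.267,-0.009,0,0,-1,0.8],[0.012,0.267,-0.009,0,0,-1,0.8],[0.012,0.267,-0.009,0,0,-1,0.8],[0.012,0.267,-0.009,0,0,-1,0.8],[0,0,0,0,0,0,0.8]]'
```

```text
t: 6.52
eef_pos: [0.4812, 0.0355, 0.2735]
tool_rot: [-0.0, 0.991, -0.136, 0.001]
wrist_force: [3.9, 1.5, -0.7]
gripper_width: 0.0215
grip_force: 30.5
t: 7.15
eef_pos: [0.4793, 0.004, 0.2745]
tool_rot: [-0.0, 0.999, 0.038, 0.002]
wrist_force: [6.6, 3.8, -4.4]
gripper_width: 0.0212
grip_force: 30.2
```

```bash
python3 -m crank '[[0.012,0.267,-0.009,0,0,-1,0.8],[0.012,0.267,-0.009,0,0,-1,0.8],[0.012,0.267,-0.009,0,0,-1,0.8],[0.012,0.267,-0.009,0,0,-1,0.8],[0,0,0,0,0,0,0.8]]'; python3 -m crank '[[0,0,0,0,0,0,0.4],[0,0,0,0,0,0,0],[0,0,0,0,0,0,0],[0,0,-1,0,0,0,0],[0,0,-1,0,0,0,0]]'; python3 -m crank '[[0,0,-0.5,0,0,0,0],[0,0,0,0,0,0,0]]'; python3 -c "
from cell import r;s=r.sense();print(s['eef_pos'],s['tool_rot'])"
```

```text
t: 7.78
eef_pos: [0.4881, -0.0263, 0.2755]
tool_rot: [-0.0, 0.978, 0.211, 0.004]
wrist_force: [10.5, 8.1, -5.8]
gripper_width: 0.0214
grip_force: 30.0
t: 8.4
eef_pos: [0.485, -0.0269, 0.336]
tool_rot: [-0.0, 0.977, 0.212, -0.001]
wrist_force: [0.4, 0.9, 0.3]
gripper_width: 0.0855
grip_force: 0.0
t: 8.65
eef_pos: [0.4855, -0.0269, 0.3514]
tool_rot: [0.001, 0.977, 0.212, 0.001]
wrist_force: [0.5, -0.1, 0.2]
gripper_width: 0.0856
grip_force: 0.0
[ 0.48549323 -0.02689932  0.35139996] [5.39093632e-04 9.77276041e-01 2.11968179e-01 8.60740213e-04]
```

```bash
cat > bar.py <<'E'
from h import *
from scipy.optimize import least_squares
import sys
Q=np.array([[.4899,.0583],[.4812,.0355],[.4793,.004],[.4881,-.0263]])
print("axis fit",least_squares(lambda c:np.hypot(*(Q-c).T)-.092,[.569,.014]).x)
p,d=r.camera("top"); crop("top",p,205,150,100,95,6,sys.argv[1])
v,u=np.mgrid[160:245,215:285]; uv=np.c_[u.ravel(),v.ravel()]; dd=d[160:245,215:285].ravel()
o,dr=ray("top",uv); P=o+dr*dd[:,None]; z=P[:,2]
r0=np.hypot(P[:,0]-.569,P[:,1]-.0142)
m=(dd>0)&(z>.122)&(z<.145)&(r0<.055); print("bar",m.sum(),P[m].mean(0),cv2.minAreaRect((P[m][:,:2]*1000).astype(np.float32)))
m=(dd>0)&(z>.122)&(z<.145)&(r0>.075)&(r0<.11); print("grip",m.sum(),P[m].mean(0),np.degrees(np.arctan2(P[m][:,1].mean()-.0142,P[m][:,0].mean()-.569)))
E
python3 bar.py pics/t2.png
```

```text
axis fit [0.57070034 0.01426247]
bar 77 [0.58689326 0.01481618 0.13223688] ((587.2467041015625, 14.95941162109375), (40.1089973449707, 13.680415153503418), 3.3336973190307617)
grip 0 [nan nan nan] nanbar.py:11: RuntimeWarning: Mean of empty slice.
  m=(dd>0)&(z>.122)&(z<.145)&(r0>.075)&(r0<.11); print("grip",m.sum(),P[m].mean(0),np.degrees(np.arctan2(P[m][:,1].mean()-.0142,P[m][:,0].mean()-.569)))
  ret = um.true_divide(
  ret = ret.dtype.type(ret / rcount)
```

View pics/t2.png

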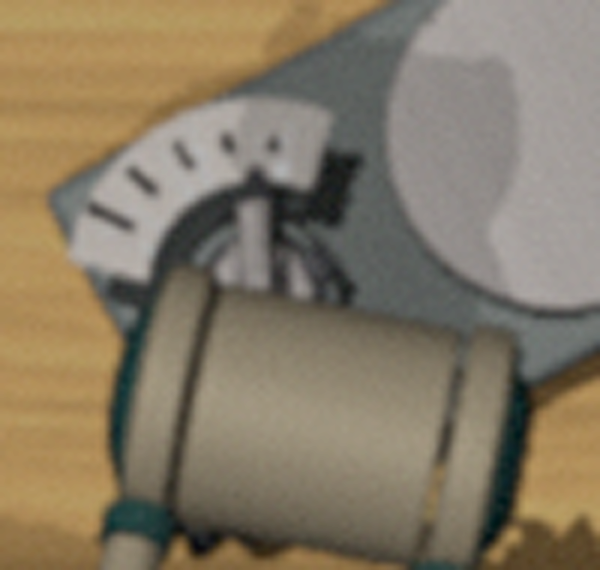

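The pointer is still near screw -0.5 (tip at crop (258,180)), and the nut is slackened under the wrist. Moving over the T-bar.

```bash
python3 -m crank '[[1,-0.03,0,0,0,0,0],[1,-0.03,0,0,0,0,0],[1,-0.02,0,0,0,0,0],[0.13,0,0,0,0,1,0],[0,0,0,0,0,1,0]]'; python3 -m crank '[[0,0,0,0,0,1,0],[0,0,0,0,0,1,0],[0,0,0,0,0,0.6,0],[0,0,0,0,0,0,0]]'
```

```text
t: 9.32
eef_pos: [0.57, 0.0146, 0.3484]
tool_rot: [-0.0, 0.992, 0.125, -0.002]
wrist_force: [-0.1, 0.8, -0.2]
gripper_width: 0.0853
grip_force: 0.0
t: 9.82
eef_pos: [0.5695, 0.0143, 0.349]
tool_rot: [-0.0, 1.0, 0.013, -0.002]
wrist_force: [-0.9, 0.5, -0.1]
gripper_width: 0.0855
grip_force: 0.0
```

```bash
python3 -m crank '[[0,0,0.8,0,0,0,0],[0,0,0.8,0,0,0,0],[0,0,0.7,0,0,0,0.2],[0,0,0,0,0,0,0.5],[0,0,0,0,0,0,0.7]]' 40; python3 -m crank '[[0,0,0,0,0,0,0.8],[0,0,0,0,0,0,0.9],[0,0,0,0,0,0,0.9],[0,0,0,0,0,0,0.9]]';python3 -c "
from cell import r;s=r.sense();print(s['torque'])"
```

```text
t: 10.45
eef_pos: [0.5702, 0.0142, 0.2819]
tool_rot: [0.0, 1.0, 0.013, 0.0]
wrist_force: [1.0, -0.9, -0.1]
gripper_width: 0.0328
grip_force: 0.0
t: 10.95
eef_pos: [0.5702, 0.0151, 0.2827]
tool_rot: [-0.001, 1.0, 0.013, 0.001]
wrist_force: [-0.3, 5.3, 5.1]
gripper_width: 0.0127
grip_force: 42.9
[ 0.77600027  0.07139909 -0.03987581]
```

```bash
python3 -m crank '[[0,0,-0.006,0,0,-1,0.9],[0,0,-0.006,0,0,-1,0.9],[0,0,-0.006,0,0,-1,0.9]]'; python3 -c "
from cell import r;s=r.sense();print(s['torque'])";python3 -m crank '[[0,0,-0.006,0,0,-1,0.9],[0,0,-0.006,0,0,-1,0.9],[0,0,-0.006,0,0,-1,0.9],[0,0,-0.006,0,0,-1,0.9],[0,0,0,0,0,0,0.9]]'; python3 -c "
from cell import r;s=r.sense();print(s['torque'])"
```

```text
t: 11.32
eef_pos: [0.5702, 0.015, 0.2833]
tool_rot: [-0.001, 0.99, 0.144, 0.001]
wrist_force: [-0.1, 5.6, 4.4]
gripper_width: 0.0129
grip_force: 42.9
[ 0.80483167  0.01245906 -0.21991817]
t: 11.95
eef_pos: [0.5702, 0.015, 0.2839]
tool_rot: [-0.0, 0.95, 0.313, 0.001]
wrist_force: [-0.2, 4.8, 4.1]
gripper_width: 0.0135
grip_force: 42.9
[0.81897219 0.00468882 0.09562152]
```

```bash
python3 -m crank '[[0,0,-0.006,0,0,-1,0.9],[0,0,-0.006,0,0,-1,0.9],[0,0,-0.006,0,0,-1,0.9],[0,0,-0.006,0,0,-1,0.9],[0,0,-0.006,0,0,-1,0.9]]'; python3 -m crank '[[0,0,0,0,0,-0.4,0.9],[0,0,0,0,0,0,0.9],[0,0,0,0,0,0,0.9]]'; python3 - <<'E'
from h import *
s=r.sense();print(s['torque'],s['tool_rot'])
a=np.radians(64.2); A=np.array([.57,.0143])
for n in("top","scene"):
    p,d=r.camera(n); cv2.imwrite(f"pics/{n}3f.png",p[:,:,::-1])
    T=[[*(A+q*np.array([np.cos(a),np.sin(a)])),z] for q,z in((.059,.099),(.066,.096),(.09,.096))]
    pp=proj(n,T); print(n,pp)
    crop(n,p,int(pp[0,0])-30,int(pp[0,1])-22,60,45,7,f"pics/{n}3.png")
a=cv2.imread("pics/top3.png");b=cv2.imread("pics/scene3.png");cv2.imwrite("pics/both3.png",cv2.resize(np.hstack([a,b]),(800,300)))
E
```

```text
t: 12.58
eef_pos: [0.5702, 0.015, 0.2847]
tool_rot: [-0.0, 0.859, 0.512, 0.001]
wrist_force: [-1.3, 6.0, 4.6]
gripper_width: 0.0129
grip_force: 42.8
t: 12.95
eef_pos: [0.5702, 0.0151, 0.2848]
tool_rot: [-0.0, 0.851, 0.526, 0.001]
wrist_force: [-0.5, 5.6, 4.4]
gripper_width: 0.0131
grip_force: 42.9
[ 0.87845947  0.007821   -0.06522957] [-1.87701795e-04  8.50569278e-01  5.25861048e-01  1.42381385e-03]
top [[228.95896556 188.19596233]
 [226.80696156 187.22534285]
 [219.1159245  183.49038856]]
scene [[330.59722223 206.46098314]
 [332.61925816 206.84933321]
 [339.76902227 205.6910506 ]]
```

View pics/both3.png

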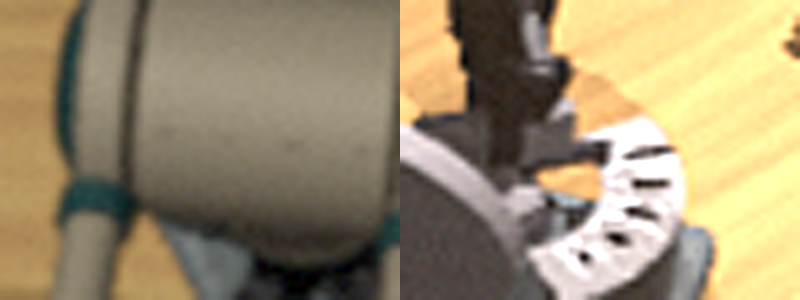

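The scene view shows the pointer roughly in line with the longest mark (right half, about (600,150) to (640,155)). I'll release, lift and look from the top.

```bash
python3 -m crank '[[0,0,0,0,0,0,0.6],[0,0,0,0,0,0,0.2],[0,0,0,0,0,0,0],[0,0,-1,0,0,0,0],[0,0,-1,0,0,0,0]]'; python3 -m crank '[[0,0,-0.5,0,0,0,0],[-0.92,-0.41,0,0,0,0,0],[-0.92,-0.41,0,0,0,0,0],[-0.92,-0.41,0,0,0,0,0],[-0.92,-0.41,0,0,0,0,0]]';python3 -m crank '[[-0.92,-0.41,0,0,0,0,0],[-0.92,-0.41,0,0,0,0,0],[0,0,0,0,0,0,0]]'; python3 bar.py pics/t4.png
```

```text
t: 13.68
eef_pos: [0.5698, 0.014, 0.3439]
tool_rot: [-0.0, 0.85, 0.526, -0.001]
wrist_force: [0.4, -0.1, 0.3]
gripper_width: 0.0858
grip_force: 0.0
t: 14.3
eef_pos: [0.4756, -0.0631, 0.3583]
tool_rot: [-0.0, 0.85, 0.526, -0.001]
wrist_force: [0.1, -0.6, -0.2]
gripper_width: 0.0853
grip_force: 0.0
t: 14.68
eef_pos: [0.4285, -0.1016, 0.3584]
tool_rot: [-0.0, 0.851, 0.525, -0.001]
wrist_force: [1.0, 0.6, 0.5]
gripper_width: 0.0857
grip_force: 0.0
axis fit [0.57070034 0.01426247]
bar 149 [0.56936017 0.01403238 0.13388773] ((569.94189453125, 14.562841415405273), (76.2737045288086, 13.982612609863281), 63.57321548461914)
grip 52 [ 0.48773071 -0.02731455  0.13502617] -152.94082924117652
```

View pics/t4.png

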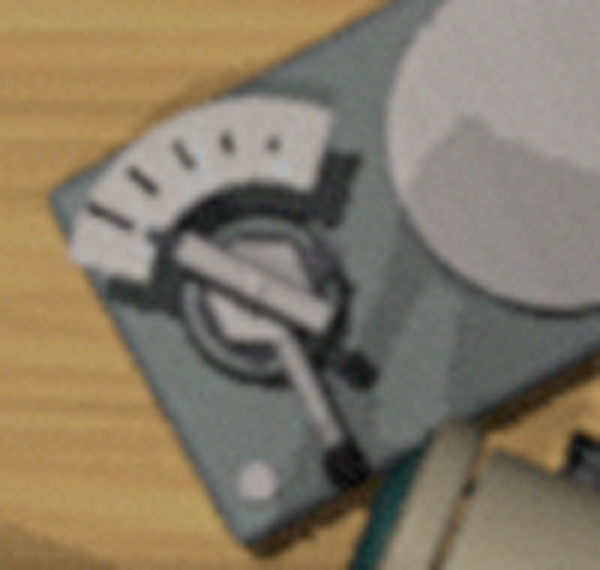

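The bar is at 63.6° and the nut grip at about -153° (55° slack). Next I'll measure the mark angles precisely.

```bash
cat > mk.py <<'E'
from h import *
from scipy.optimize import least_squares
S=4; im=[]
for _ in range(8):
    p,d=r.camera("top"); im.append(p)
g=np.mean(im,0).astype(np.float32).mean(2); u0,v0=205,150
c=cv2.resize(g[v0:v0+70,u0:u0+70],None,fx=S,fy=S,interpolation=cv2.INTER_CUBIC)
v,u=np.mgrid[0:70*S,0:70*S]; uv=np.c_[(u.ravel()+.5)/S-.5+u0,(v.ravel()+.5)/S-.5+v0]
P=plane("top",uv,.096).reshape(70*S,70*S,3); A=np.array([.5697,.0143])
D=P[:,:,:2]-A; rr=np.hypot(D[...,0],D[...,1]); th=np.degrees(np.arctan2(D[...,1],D[...,0]))
sec=(rr>.062)&(rr<.091)&(th>-12)&(th<74)
w=sec&(c<np.median(c[sec])*.72)
n,l,st,_=cv2.connectedComponentsWithStats(w.astype(np.uint8))
for k in range(1,n):
    m=l==k
    if st[k,4]<25: continue
    q=P[m][:,:2]; wt=(np.median(c[sec])-c[m]); ce=(q*wt[:,None]).sum(0)/wt.sum(); dv=ce-A
    ev=np.linalg.svd(q-q.mean(0))[2][0] if len(q)<5000 else 0
    print(st[k,4],"r",rr[m].min().round(4),rr[m].max().round(4),"th",np.degrees(np.arctan2(dv[1],dv[0])).round(2),"dir",np.degrees(np.arctan2(ev[1],ev[0])).round(1), "perp of axis line")
Z=[]
for p,d in [r.camera("top") for _ in range(6)]:
    vv,uu=np.mgrid[160:245,215:285]; q=np.c_[uu.ravel(),vv.ravel()]; dd=d[160:245,215:285].ravel()
    o,dr=ray("top",q); X=o+dr*dd[:,None]
    m=(dd>0)&(X[:,2]>.122)&(X[:,2]<.15)&(np.hypot(X[:,0]-.569,X[:,1]-.0142)<.05)
    e=np.linalg.svd(X[m][:,:2]-X[m][:,:2].mean(0))[2][0]; R_=cv2.minAreaRect((X[m][:,:2]*1000).astype(np.float32)); Z.append([*X[m][:,:2].mean(0),*(np.array(R_[0])/1000),np.degrees(np.arctan2(e[1],e[0]))%180,R_[2]])
print(np.round(np.mean(Z,0),4))
E
python3 mk.py
```

```text
72 r 0.0662 0.0738 th 13.52 dir -162.0 perp of axis line
36 r 0.0655 0.0699 th -4.47 dir 164.3 perp of axis line
94 r 0.0657 0.0784 th 30.4 dir -146.7 perp of axis line
167 r 0.0668 0.0828 th 47.95 dir -131.9 perp of axis line
252 r 0.0664 0.0909 th 64.6 dir -116.2 perp of axis line
[5.69300e-01 1.40000e-02 5.69600e-01 1.44000e-02 6.34512e+01 6.34250e+01]
```

```bash
python3 - <<'E'
from h import *
A=np.array([.5697,.0143]); a=np.radians(63.8); e=np.array([np.cos(a),np.sin(a)]); t=np.array([-e[1],e[0]])
out=[]
for n in("top","scene"):
    p=np.mean([r.camera(n)[0] for _ in range(8)],0).astype(np.float32)
    # orthographic view: column = distance along 63.8deg 20..100mm, row = side +20..-20mm (0.1mm.. x5/mm)
    L,Sd=np.meshgrid(np.arange(.02,.1,.0002),np.arange(.02,-.02,-.0002))
    X=np.concatenate([A+L[...,None]*e+Sd[...,None]*t,np.full(L.shape+(1,),.0975)],2)
    m=proj(n,X.reshape(-1,3)).reshape(L.shape+(2,)).astype(np.float32)
    w=cv2.remap(p,m[...,0],m[...,1],cv2.INTER_CUBIC)[:,:,::-1]
    w=np.clip(w*1.6,0,255).astype(np.uint8)
    w=cv2.resize(w,(800,400),interpolation=cv2.INTER_CUBIC)[50:350]; w[150,::40]=(0,0,255); out.append(w)
cv2.imwrite("pics/z5.png",np.vstack(out))
E
```

```text
(no output)
```

View pics/z5.png

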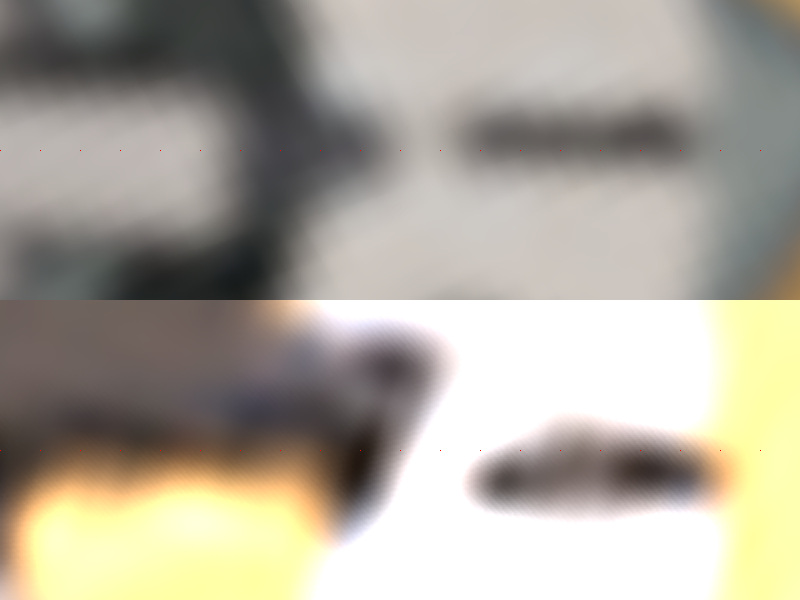

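In the rectified views the pointer tip is at (380,148) and the mark at y≈138, so the pointer is about 0.8° short. I'll regrasp the bar with the tool yawed 0.9° further to trim it.

```bash
python3 -m crank '[[0.92,0.41,0,0,0,0,0],[0.92,0.41,0,0,0,0,0],[0.92,0.41,0,0,0,0,0],[0.92,0.41,0,0,0,0,0],[0.92,0.41,0,0,0,0,0]]';python3 -m crank '[[0.92,0.41,0,0,0,-0.18,0],[0,0,0,0,0,0,0],[0,0,0,0,0,0,0]]'; python3 -c "
from cell import r;s=r.sense();print(s['eef_pos'],s['tool_rot'])"
```

```text
t: 16.85
eef_pos: [0.5473, -0.0042, 0.3587]
tool_rot: [0.0, 0.85, 0.526, -0.0]
wrist_force: [-0.1, -0.3, -1.3]
gripper_width: 0.0855
grip_force: 0.0
t: 17.23
eef_pos: [0.5693, 0.0141, 0.3585]
tool_rot: [-0.0, 0.846, 0.533, -0.001]
wrist_force: [-0.9, -0.8, -0.5]
gripper_width: 0.0853
grip_force: 0.0
[0.56933395 0.01406831 0.35846149] [-2.16172276e-04  8.46229897e-01  5.32817276e-01 -8.15657122e-04]
```

Tool yaw is 64.4°. Descend, grip, release, and lift away again.

```bash
python3 -m crank '[[0,0,0.9,0,0,0,0],[0,0,0.9,0,0,0,0],[0,0,0.67,0,0,0,0.2],[0,0,0,0,0,0,0.5],[0,0,0,0,0,0,0.8]]' 40; python3 -m crank '[[0,0,0,0,0,0,0.9],[0,0,0,0,0,0,0.9],[0,0,0,0,0,0,0.9],[0,0,0,0,0,0,0.9]]'; python3 -m crank '[[0,0,0,0,0,0,0.6],[0,0,0,0,0,0,0.2],[0,0,0,0,0,0,0],[0,0,-1,0,0,0,0],[0,0,-1,0,0,0,0]]'; python3 -m crank '[[0,0,-0.5,0,0,0,0],[-0.92,-0.41,0,0,0,0,0],[-0.92,-0.41,0,0,0,0,0],[-0.92,-0.41,0,0,0,0,0],[-0.92,-0.41,0,0,0,0,0]]';python3 -m crank '[[-0.92,-0.41,0,0,0,0,0],[-0.92,-0.41,0,0,0,0,0],[0,0,0,0,0,0,0]]'; sed -i 's/range(8)/range(2)/;s/range(6)/range(4)/' mk.py; python3 mk.py; python3 bar.py pics/t6.png
```

```text
t: 17.85
eef_pos: [0.5699, 0.0138, 0.2856]
tool_rot: [0.0, 0.846, 0.532, 0.0]
wrist_force: [-0.2, -0.2, 0.3]
gripper_width: 0.0324
grip_force: 0.0
t: 18.35
eef_pos: [0.5698, 0.0143, 0.2861]
tool_rot: [0.0, 0.846, 0.533, 0.0]
wrist_force: [-1.5, 0.8, 7.0]
gripper_width: 0.0132
grip_force: 40.9
t: 18.98
eef_pos: [0.5699, 0.0143, 0.3448]
tool_rot: [-0.0, 0.846, 0.533, -0.001]
wrist_force: [-0.1, 0.8, 0.0]
gripper_width: 0.0853
grip_force: 0.0
t: 19.6
eef_pos: [0.4769, -0.0645, 0.3592]
tool_rot: [-0.0, 0.846, 0.533, -0.0]
wrist_force: [0.7, 0.2, 0.1]
gripper_width: 0.0856
grip_force: 0.0
t: 19.98
eef_pos: [0.4304, -0.1037, 0.3593]
tool_rot: [-0.0, 0.847, 0.532, -0.001]
wrist_force: [-0.2, 0.5, 0.4]
gripper_width: 0.0854
grip_force: 0.0
35 r 0.0903 0.091 th -4.39 dir -95.2 perp of axis line
72 r 0.0663 0.0738 th 13.5 dir -165.5 perp of axis line
38 r 0.0655 0.0699 th -4.55 dir 153.0 perp of axis line
92 r 0.0657 0.0784 th 30.4 dir -146.6 perp of axis line
166 r 0.0668 0.0828 th 47.94 dir -131.6 perp of axis line
252 r 0.0664 0.0909 th 64.6 dir -116.2 perp of axis line
[5.69300e-01 1.40000e-02 5.69700e-01 1.44000e-02 6.35483e+01 6.36167e+01]
axis fit [0.57070034 0.01426247]
bar 149 [0.56932731 0.0140134  0.13421304] ((569.6031494140625, 14.518756866455078), (76.15484619140625, 13.8366117477417), 63.295387268066406)
grip 52 [ 0.48778486 -0.02728071  0.13346118] -152.94428129614434
```

The bar only moved about 0.1°, so I'll grip it aligned and turn it while gripped.

```bash
python3 -m crank '[[0.92,0.41,0,0,0,0,0],[0.92,0.41,0,0,0,0,0],[0.92,0.41,0,0,0,0,0],[0.92,0.41,0,0,0,0,0],[0.92,0.41,0,0,0,0,0]]';python3 -m crank '[[0.92,0.41,0,0,0,0.16,0],[0,0,0.9,0,0,0,0],[0,0,0.9,0,0,0,0],[0,0,0.67,0,0,0,0.2],[0,0,0,0,0,0,0.5]]' 60; python3 -m crank '[[0,0,0,0,0,0,0.9],[0,0,0,0,0,0,0.9],[0,0,0,0,0,0,0.9],[0,0,0,0,0,0,0.9],[0,0,0,0,0,-0.17,0.9]]';python3 -m crank '[[0,0,0,0,0,0,0.9],[0,0,0,0,0,0,0.9]]'; python3 -c "
from cell import r;s=r.sense();print(s['torque'],s['tool_rot'])";python3 -m crank '[[0,0,0,0,0,0,0.6],[0,0,0,0,0,0,0.2],[0,0,0,0,0,0,0],[0,0,-1,0,0,0,0],[0,0,-1,0,0,0,0]]'; python3 -m crank '[[0,0,-0.5,0,0,0,0],[-0.92,-0.41,0,0,0,0,0],[-0.92,-0.41,0,0,0,0,0],[-0.92,-0.41,0,0,0,0,0],[-0.92,-0.41,0,0,0,0,0]]';python3 -m crank '[[-0.92,-0.41,0,0,0,0,0],[-0.92,-0.41,0,0,0,0,0],[0,0,0,0,0,0,0]]'; python3 mk.py|tail -1
```

```text
t: 20.95
eef_pos: [0.5479, -0.004, 0.3595]
tool_rot: [-0.0, 0.846, 0.533, -0.0]
wrist_force: [0.8, 0.8, -0.3]
gripper_width: 0.0856
grip_force: 0.0
t: 21.58
eef_pos: [0.5695, 0.0148, 0.2838]
tool_rot: [-0.001, 0.85, 0.527, -0.002]
wrist_force: [0.2, 0.2, -0.2]
gripper_width: 0.0522
grip_force: 0.0
t: 22.2
eef_pos: [0.57, 0.0145, 0.2869]
tool_rot: [0.0, 0.846, 0.533, 0.001]
wrist_force: [-1.9, 1.9, 6.7]
gripper_width: 0.0125
grip_force: 59.4
t: 22.45
eef_pos: [0.5699, 0.0145, 0.2869]
tool_rot: [0.0, 0.846, 0.533, 0.001]
wrist_force: [-2.7, 1.5, 6.4]
gripper_width: 0.0125
grip_force: 59.4
[ 0.23190968  0.31617671 -0.14034166] [1.99811364e-04 8.46242116e-01 5.32797867e-01 8.21196120e-04]
t: 23.08
eef_pos: [0.5699, 0.0142, 0.3457]
tool_rot: [-0.0, 0.846, 0.533, -0.001]
wrist_force: [-0.1, -0.9, 1.0]
gripper_width: 0.0853
grip_force: 0.0
t: 23.7
eef_pos: [0.4769, -0.0646, 0.3601]
tool_rot: [-0.0, 0.846, 0.533, -0.0]
wrist_force: [0.2, 0.2, -0.3]
gripper_width: 0.0854
grip_force: 0.0
t: 24.08
eef_pos: [0.4305, -0.1039, 0.3602]
tool_rot: [-0.0, 0.847, 0.532, -0.001]
wrist_force: [0.4, -0.3, 0.2]
gripper_width: 0.0854
grip_force: 0.0
[5.69200e-01 1.40000e-02 5.69600e-01 1.43000e-02 6.40377e+01 6.37916e+01]
```

The bar is now at 63.9°. On to the nut grip to tighten.

```bash
python3 -m crank '[[0.785,0.152,0,0,0,0,0],[0.785,0.152,0,0,0,0,0],[0.785,0.152,0,0,0,0,0],[0.785,0.152,0,0,0,0,0],[0,0,0,0,0,1,0]]'; python3 -m crank '[[0,0,0,0,0,1,0],[0,0,0,0,0,1,0],[0,0,0,0,0,1,0],[0,0,0,0,0,1,0],[0,0,0,0,0,1,0]]';python3 -m crank '[[0,0,0,0,0,1,0],[0,0,0,0,0,0.95,0],[0,0,0,0,0,0,0]]';python3 -c "
from cell import r;s=r.sense();print(s['eef_pos'],s['tool_rot'])"
```

```text
t: 25.0
eef_pos: [0.4903, -0.0245, 0.3604]
tool_rot: [-0.0, 0.868, 0.496, 0.0]
wrist_force: [-0.1, -0.1, -0.5]
gripper_width: 0.0855
grip_force: 0.0
t: 25.62
eef_pos: [0.4894, -0.0256, 0.3604]
tool_rot: [-0.0, 0.955, 0.295, -0.0]
wrist_force: [0.2, -0.1, 0.0]
gripper_width: 0.0857
grip_force: 0.0
t: 26.0
eef_pos: [0.4893, -0.0256, 0.3604]
tool_rot: [-0.0, 0.977, 0.215, -0.0]
wrist_force: [-0.9, -0.1, -1.0]
gripper_width: 0.0852
grip_force: 0.0
[ 0.48933097 -0.02564811  0.36044321] [-3.82388672e-05  9.76679114e-01  2.14704222e-01 -6.40340116e-05]
```

```bash
python3 -m crank '[[-0.07,0.02,0.95,0,0,0,0],[0,0,0.95,0,0,0,0],[0,0,0.95,0,0,0,0],[0,0,0,0,0,0,0],[0,0,0,0,0,0,0.5]]' 40; python3 -m crank '[[0,0,0,0,0,0,0.7],[0,0,0,0,0,0,0.8],[0,0,0,0,0,0,0.8],[0,0,0,0,0,0,0.8],[0,0,0,0,0,0,0.8]]'
```

```text
t: 26.62
eef_pos: [0.488, -0.0275, 0.2759]
tool_rot: [0.0, 0.977, 0.214, 0.001]
wrist_force: [-0.0, 0.1, -0.2]
gripper_width: 0.0699
grip_force: 0.0
t: 27.25
eef_pos: [0.4872, -0.0274, 0.2755]
tool_rot: [-0.0, 0.977, 0.214, 0.0]
wrist_force: [-1.7, 1.1, 5.4]
gripper_width: 0.0209
grip_force: 39.2
```

```bash
python3 -m crank '[[0.012,-0.267,0.009,0,0,1,0.8],[0.012,-0.267,0.009,0,0,1,0.8],[0.012,-0.267,0.009,0,0,1,0.8],[0.012,-0.267,0.009,0,0,1,0.8]]'; python3 -m crank '[[0.012,-0.267,0.009,0,0,1,0.8],[0.012,-0.267,0.009,0,0,1,0.8],[0.012,-0.267,0.009,0,0,1,0.8],[0.012,-0.267,0.009,0,0,1,0.8],[0,0,0,0,0,0,0.8]]';python3 -m crank '[[0.006,-0.13,0.004,0,0,0.5,0.8],[0.006,-0.13,0.004,0,0,0.5,0.8],[0.006,-0.13,0.004,0,0,0.5,0.8],[0.006,-0.13,0.004,0,0,0.5,0.8],[0,0,0,0,0,0,0.8]]'; python3 -c "
from cell import r;s=r.sense();print(s['eef_pos'],s['torque'])"
```

```text
t: 27.75
eef_pos: [0.4782, 0.003, 0.2745]
tool_rot: [0.001, 0.999, 0.04, -0.001]
wrist_force: [-6.2, -2.0, 8.8]
gripper_width: 0.0211
grip_force: 39.5
t: 28.38
eef_pos: [0.4801, 0.0357, 0.2734]
tool_rot: [0.0, 0.991, -0.133, -0.003]
wrist_force: [-9.0, 2.4, 13.2]
gripper_width: 0.0208
grip_force: 40.1
t: 29.0
eef_pos: [0.4849, 0.05, 0.2729]
tool_rot: [0.001, 0.976, -0.219, -0.004]
wrist_force: [-12.1, 1.5, 15.7]
gripper_width: 0.0208
grip_force: 40.4
[0.48494009 0.05004377 0.27291497] [0.11459896 1.4066366  0.0570711 ]
```

```bash
python3 -m crank '[[0.006,-0.13,0,0,0,0.5,0.8],[0.006,-0.13,0,0,0,0.5,0.8],[0,0,0,0,0,0,0.8]]'; python3 -m crank '[[0,-0.06,0,0,0,0.2,0.8],[0,0,0,0,0,0,0.8]]';python3 -m crank '[[0,-0.06,0,0,0,0.2,0.8],[0,0,0,0,0,0,0.8]]'
```

```text
t: 29.38
eef_pos: [0.4884, 0.0572, 0.2729]
tool_rot: [0.001, 0.965, -0.261, -0.005]
wrist_force: [-11.9, 4.7, 15.6]
gripper_width: 0.0208
grip_force: 40.5
t: 29.62
eef_pos: [0.4891, 0.0586, 0.2728]
tool_rot: [0.001, 0.963, -0.269, -0.005]
wrist_force: [-13.1, 3.1, 16.1]
gripper_width: 0.0209
grip_force: 40.5
t: 29.88
eef_pos: [0.49, 0.0601, 0.2728]
tool_rot: [0.001, 0.961, -0.278, -0.005]
wrist_force: [-12.0, 2.9, 15.9]
gripper_width: 0.0208
grip_force: 40.5
```

```bash
python3 -m crank '[[0,-0.06,0,0,0,0.2,0.8],[0,0,0,0,0,0,0.8]]'; python3 -m crank '[[0,-0.06,0,0,0,0.2,0.8],[0,0,0,0,0,0,0.8]]';python3 -m crank '[[0,-0.06,0,0,0,0.2,0.8],[0,0,0,0,0,0,0.8]]'
```

```text
t: 30.12
eef_pos: [0.4909, 0.0616, 0.2728]
tool_rot: [0.001, 0.958, -0.286, -0.005]
wrist_force: [-12.5, 3.5, 16.4]
gripper_width: 0.0213
grip_force: 40.5
t: 30.38
eef_pos: [0.4918, 0.0631, 0.2728]
tool_rot: [0.001, 0.956, -0.295, -0.005]
wrist_force: [-13.4, 3.6, 16.1]
gripper_width: 0.0211
grip_force: 40.5
t: 30.62
eef_pos: [0.4925, 0.0644, 0.2726]
tool_rot: [0.002, 0.953, -0.303, -0.006]
wrist_force: [-14.1, 1.1, 15.7]
gripper_width: 0.0211
grip_force: 40.4
```

```bash
python3 -m crank '[[0,-0.06,0,0,0,0,0.8],[0,0,0,0,0,0,0.8]]'; python3 -m crank '[[0,-0.06,0,0,0,0,0.8],[0,0,0,0,0,0,0.8]]';python3 -m crank '[[0,-0.06,0,0,0,0,0.8],[0,0,0,0,0,0,0.8]]';python3 - <<'E'
from h import *
s=r.sense();print(s['torque'])
p,d=r.camera("scene"); P=[]
crop("scene",p,270,130,100,100,6,"pics/s7.png")
E
```

```text
t: 30.88
eef_pos: [0.493, 0.0651, 0.2723]
tool_rot: [0.003, 0.953, -0.303, -0.006]
wrist_force: [-15.8, -0.8, 15.8]
gripper_width: 0.0212
grip_force: 40.7
t: 31.12
eef_pos: [0.4935, 0.0659, 0.2722]
tool_rot: [0.004, 0.953, -0.303, -0.007]
wrist_force: [-16.7, -4.2, 16.6]
gripper_width: 0.0208
grip_force: 40.8
t: 31.38
eef_pos: [0.494, 0.0667, 0.2721]
tool_rot: [0.006, 0.953, -0.302, -0.008]
wrist_force: [-17.6, -7.7, 18.7]
gripper_width: 0.021
grip_force: 41.0
[-1.43352108  2.51662711 -0.2519196 ]
```

View pics/s7.png

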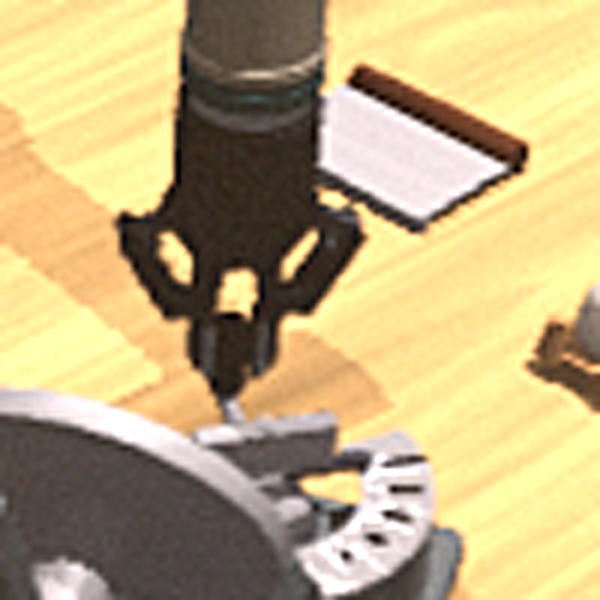

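Reaction is rising (about 16 N tangential), so the firm end has been reached. One more small push, then release and check.

```bash
python3 -m crank '[[0,-0.08,0,0,0,0,0.8],[0,-0.08,0,0,0,0,0.8],[0,0,0,0,0,0,0.8]]'; python3 -m crank '[[0,-0.06,0,0,0,0,0.8],[0,0,0,0,0,0,0.8]]'; python3 -c "
from cell import r;s=r.sense();print(s['torque'])"
```

```text
t: 31.8
eef_pos: [0.4954, 0.0692, 0.2716]
tool_rot: [0.008, 0.953, -0.302, -0.009]
wrist_force: [-20.4, -14.1, 18.2]
gripper_width: 0.0208
grip_force: 41.4
t: 32.05
eef_pos: [0.4959, 0.07, 0.2715]
tool_rot: [0.01, 0.953, -0.302, -0.01]
wrist_force: [-22.7, -16.2, 19.0]
gripper_width: 0.0209
grip_force: 41.5
[-2.87977341  3.19141492 -0.31859737]
```

```bash
python3 -m crank '[[0,0,0,0,0,0,0.5],[0,0,0,0,0,0,0],[0,0,0,0,0,0,0],[0,0,-1,0,0,0,0],[0,0,-1,0,0,0,0]]'; python3 -m crank '[[0,0,-1,0,0,0,0],[-1,0.9,0,0,0,0,0],[-1,0.9,0,0,0,0,0],[-1,0.9,0,0,0,0,0],[-1,0.9,0,0,0,0,0]]';python3 -m crank '[[-0.5,0.9,0,0,0,0,0],[0,0.9,0,0,0,0,0],[0,0,0,0,0,0,0]]'; python3 mk.py|tail -1; python3 bar.py pics/t8.png
```

```text
t: 32.67
eef_pos: [0.5041, 0.074, 0.3328]
tool_rot: [0.0, 0.953, -0.303, 0.0]
wrist_force: [-0.1, 0.2, 0.8]
gripper_width: 0.0853
grip_force: 0.0
t: 33.3
eef_pos: [0.3425, 0.0551, 0.3626]
tool_rot: [-0.0, 0.953, -0.303, 0.001]
wrist_force: [0.8, -0.6, 0.1]
gripper_width: 0.0855
grip_force: 0.0
t: 33.67
eef_pos: [0.2993, 0.0192, 0.3627]
tool_rot: [-0.0, 0.953, -0.304, 0.001]
wrist_force: [0.2, 1.0, 0.4]
gripper_width: 0.0858
grip_force: 0.0
[5.69300e-01 1.43000e-02 5.69700e-01 1.45000e-02 6.29725e+01 6.30489e+01]
axis fit [0.57070034 0.01426247]
bar 148 [0.56929962 0.01430706 0.13440793] ((569.3355712890625, 14.385700225830078), (75.97444915771484, 14.263007164001465), 63.65744400024414)
grip 55 [0.49029611 0.06104296 0.13231175] 149.2397499789288
```

View pics/t8.png

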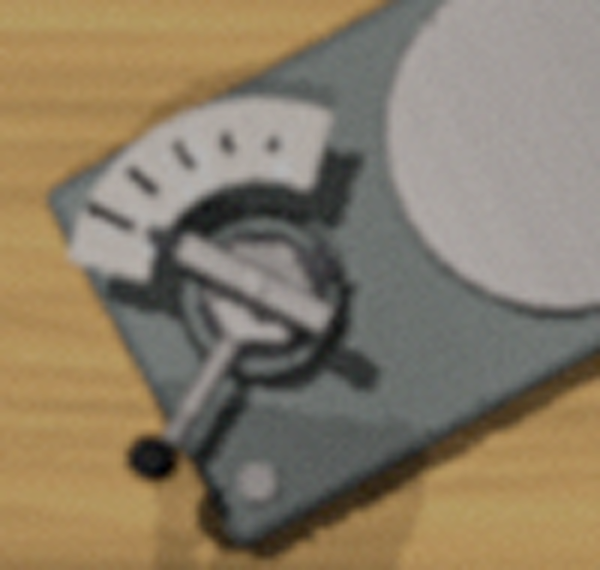

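Lever is home at 149.2° (crop (152,457)) and the bar still points at the longest mark. A final numeric check of pointer against mark.

```bash
cat > pt.py <<'E'
from h import *
A=np.array([.5697,.0143]); a=np.radians(63.8); e=np.array([np.cos(a),np.sin(a)]); t=np.array([-e[1],e[0]])
F=[r.camera("top") for _ in range(20)]
p=np.mean([f[0] for f in F],0).astype(np.float32).mean(2)
def prof(L0,L1,z):
    L,S=np.meshgrid(np.arange(L0,L1,.0002),np.arange(-.006,.006,.0002))
    X=np.concatenate([A+L[...,None]*e+S[...,None]*t,np.full(L.shape+(1,),z)],2)
    m=proj("top",X.reshape(-1,3)).reshape(L.shape+(2,)).astype(np.float32)
    g=cv2.remap(p,m[...,0],m[...,1],cv2.INTER_CUBIC).mean(1); w=np.clip(np.percentile(g,80)-g,0,None)**2
    return (w*S[:,0]).sum()/w.sum()*1000
print("pointer mm",[round(prof(l,l+.0015,.099),2) for l in(.054,.0555,.057)],"mark mm",[round(prof(l,l+.004,.096),2) for l in(.068,.074,.08,.085)])
Z=[]
for _,d in F:
    vv,uu=np.mgrid[160:245,215:285]; q=np.c_[uu.ravel(),vv.ravel()]; dd=d[160:245,215:285].ravel()
    o,dr=ray("top",q); X=o+dr*dd[:,None]
    m=(dd>0)&(X[:,2]>.122)&(X[:,2]<.15)&(np.hypot(X[:,0]-.569,X[:,1]-.0142)<.05)
    v=np.linalg.svd(X[m][:,:2]-X[m][:,:2].mean(0))[2][0]; Z.append(np.degrees(np.arctan2(v[1],v[0]))%180)
print("bar",np.mean(Z),np.std(Z)/20**.5)
E
python3 pt.py
```

```text
pointer mm [np.float64(-0.05), np.float64(-0.29), np.float64(-0.4)] mark mm [np.float64(1.18), np.float64(1.08), np.float64(1.11), np.float64(1.22)]
bar 62.992577446085456 0.028213220457421
```

The pointer is about 1.3° (0.02 rad) short after tightening dragged it slightly. At t≈36 s there is time to trim it properly, so I'll slacken again, set it with a small lead, and retighten.

```bash
python3 -m crank '[[0.876,-0.965,0,0,0,0,0],[0.876,-0.965,0,0,0,0,0],[0.876,-0.965,0,0,0,0,0],[0.876,-0.965,0,0,0,0,0],[0.876,-0.965,0,0,0,0,0]]'; python3 -m crank '[[0,0,0,0,0,-0.88,0],[0,0,0,0,0,0,0]]'; python3 -c "
from cell import r;s=r.sense();print(s['eef_pos'],s['tool_rot'])"
```

```text
t: 35.65
eef_pos: [0.492, 0.0622, 0.3622]
tool_rot: [0.0, 0.953, -0.303, -0.0]
wrist_force: [0.2, 0.3, 0.4]
gripper_width: 0.0853
grip_force: 0.0
t: 35.9
eef_pos: [0.491, 0.0619, 0.3619]
tool_rot: [0.0, 0.964, -0.267, -0.001]
wrist_force: [-0.4, 0.1, 0.7]
gripper_width: 0.0854
grip_force: 0.0
[0.49097621 0.06189804 0.36194385] [ 2.18085728e-04  9.63740392e-01 -2.66840870e-01 -5.98704748e-04]
```

```bash
python3 -m crank '[[0,0.02,0.97,0,0,0,0],[0,0,0.97,0,0,0,0],[0,0,0.97,0,0,0,0],[0,0,0,0,0,0,0.4],[0,0,0,0,0,0,0.7]]' 40; python3 -m crank '[[0,0,0,0,0,0,0.8],[0,0,0,0,0,0,0.8],[0,0,0,0,0,0,0.8]]'; python3 -m crank '[[0.012,0.267,-0.009,0,0,-1,0.8],[0.012,0.267,-0.009,0,0,-1,0.8],[0.012,0.267,-0.009,0,0,-1,0.8],[0.012,0.267,-0.009,0,0,-1,0.8]]'; python3 -m crank '[[0.012,0.267,-0.009,0,0,-1,0.8],[0.012,0.267,-0.009,0,0,-1,0.8],[0.012,0.267,-0.009,0,0,-1,0.8],[0.012,0.267,-0.009,0,0,-1,0.8],[0,0,0,0,0,0,0.8]]'
```

```text
t: 36.52
eef_pos: [0.4906, 0.0612, 0.2761]
tool_rot: [-0.0, 0.964, -0.267, 0.001]
wrist_force: [0.9, 0.1, -0.2]
gripper_width: 0.0515
grip_force: 0.0
t: 36.9
eef_pos: [0.4908, 0.0616, 0.2762]
tool_rot: [-0.001, 0.964, -0.267, 0.001]
wrist_force: [-1.2, 1.7, 5.1]
gripper_width: 0.0207
grip_force: 39.0
t: 37.4
eef_pos: [0.4798, 0.0317, 0.2769]
tool_rot: [-0.001, 0.996, -0.094, 0.002]
wrist_force: [2.0, 2.8, 0.5]
gripper_width: 0.0209
grip_force: 39.0
t: 38.02
eef_pos: [0.4796, -0.0005, 0.2778]
tool_rot: [-0.0, 0.997, 0.078, 0.002]
wrist_force: [3.7, 2.5, 0.5]
gripper_width: 0.0207
grip_force: 39.1
```

```bash
python3 -m crank '[[0,0,0,0,0,0,0.4],[0,0,0,0,0,0,0],[0,0,-0.9,0,0,0,0],[0,0,-0.9,0,0,0,0],[0,0,-0.7,0,0,0,0]]'; python3 -m crank '[[1,-0.02,0,0,0,0,0],[1,-0.02,0,0,0,0,0],[1,0,0,0,0,0,0],[0.08,0,0,0,0,-1,0],[0,0,0,0,0,-1,0]]'; python3 -m crank '[[0,0,0,0,0,-1,0],[0,0,0,0,0,-1,0],[0,0,0,0,0,-1,0],[0,0,0,0,0,-1,0],[0,0,0,0,0,-1,0]]'; python3 -m crank '[[0,0,0,0,0,-1,0],[0,0,0,0,0,-1,0],[0,0,0,0,0,-1,0],[0,0,0,0,0,-0.8,0],[0,0,0,0,0,0,0]]'; python3 -c "
from cell import r;s=r.sense();print(s['eef_pos'],s['tool_rot'])"
```

```text
t: 38.65
eef_pos: [0.4781, -0.0005, 0.3531]
tool_rot: [0.0, 0.997, 0.079, -0.0]
wrist_force: [-0.5, -0.5, -0.2]
gripper_width: 0.0853
grip_force: 0.0
t: 39.28
eef_pos: [0.5696, 0.0154, 0.3516]
tool_rot: [0.0, 0.986, 0.167, -0.001]
wrist_force: [0.7, 0.7, -1.0]
gripper_width: 0.0857
grip_force: 0.0
t: 39.9
eef_pos: [0.5691, 0.0153, 0.3518]
tool_rot: [-0.0, 0.926, 0.377, -0.001]
wrist_force: [-0.7, -0.5, -0.6]
gripper_width: 0.0854
grip_force: 0.0
t: 40.52
eef_pos: [0.5692, 0.0153, 0.3519]
tool_rot: [-0.0, 0.853, 0.523, -0.001]
wrist_force: [-0.1, -0.2, 0.1]
gripper_width: 0.0852
grip_force: 0.0
[0.56918664 0.01532867 0.35194507] [-1.43124524e-04  8.52500327e-01  5.22726075e-01 -7.88566691e-04]
```

```bash
python3 -m crank '[[0,0.03,0.8,0,0,0,0],[0,0,0.8,0,0,0,0.1],[0,0,0.62,0,0,0,0.3],[0,0,0,0,0,0,0.6],[0,0,0,0,0,0,0.9]]' 60; python3 -m crank '[[0,0,0,0,0,0,0.9],[0,0,0,0,0,0,0.9],[0,0,0,0,0,-0.45,0.9],[0,0,0,0,0,0,0.9]]'; python3 -c "
from cell import r;s=r.sense();print(s['torque'],s['tool_rot'])"; python3 -m crank '[[0,0,0,0,0,0,0.6],[0,0,0,0,0,0,0.2],[0,0,-0.5,0,0,0,0],[0,0,-1,0,0,0,0],[0,0,-0.8,0,0,0,0]]';  python3 -m crank '[[-0.92,-0.41,0,0,0,0,0],[-0.92,-0.41,0,0,0,0,0],[-0.92,-0.41,0,0,0,0,0],[-0.92,-0.41,0,0,0,0,0],[-0.92,-0.41,0,0,0,0,0]]'; sed -i 's/range(20)/range(8)/' pt.py; python3 pt.py
```

```text
t: 41.15
eef_pos: [0.5707, 0.0149, 0.2863]
tool_rot: [0.0, 0.852, 0.523, 0.0]
wrist_force: [0.6, 0.5, -0.7]
gripper_width: 0.0241
grip_force: 0.0
t: 41.65
eef_pos: [0.5703, 0.0151, 0.2869]
tool_rot: [0.0, 0.842, 0.54, 0.001]
wrist_force: [-2.2, -0.9, 6.4]
gripper_width: 0.0128
grip_force: 61.5
[ 0.18111187  0.31466326 -0.05310975] [2.30797018e-04 8.41841262e-01 5.39724913e-01 5.05053456e-04]
t: 42.28
eef_pos: [0.5707, 0.0148, 0.3568]
tool_rot: [0.001, 0.842, 0.54, 0.001]
wrist_force: [0.2, 0.3, 0.8]
gripper_width: 0.0852
grip_force: 0.0
t: 42.9
eef_pos: [0.4563, -0.0855, 0.3558]
tool_rot: [0.001, 0.842, 0.54, 0.0]
wrist_force: [-0.4, -0.6, -0.7]
gripper_width: 0.0853
grip_force: 0.0
pointer mm [np.float64(2.05), np.float64(2.01), np.float64(1.92)] mark mm [np.float64(1.2), np.float64(1.08), np.float64(1.12), np.float64(1.22)]
bar 64.65904411077877 0.025251761975259124
```

The pointer now leads by about 1°, which matches the drag seen when tightening. Back to the nut.

```bash
python3 -m crank '[[0.97,-0.16,0,0,0,0,0],[0.97,-0.16,0,0,0,0,0],[0.97,-0.16,0,0,0,0,0],[0,0,0,0,0,1,0],[0,0,0,0,0,1,0]]'; python3 -m crank '[[0,0,0,0,0,1,0],[0,0,0,0,0,1,0],[0,0,0,0,0,1,0],[0,0,0,0,0,1,0],[0,0,0,0,0,1,0]]'; python3 -m crank '[[0,0,0,0,0,1,0],[0,0,0,0,0,1,0],[0,0,0,0,0,1,0],[0,0,0,0,0,1,0],[0,0,0,0,0,0.26,0]]'; python3 -c "
from cell import r;s=r.sense();print(s['eef_pos'],s['tool_rot'])"
```

```text
t: 43.92
eef_pos: [0.4809, 0.0016, 0.3546]
tool_rot: [-0.0, 0.886, 0.464, -0.0]
wrist_force: [0.4, -0.1, -0.4]
gripper_width: 0.0851
grip_force: 0.0
t: 44.55
eef_pos: [0.4808, 0.0011, 0.3546]
tool_rot: [-0.0, 0.965, 0.261, -0.0]
wrist_force: [-0.2, 0.6, 0.1]
gripper_width: 0.0852
grip_force: 0.0
t: 45.18
eef_pos: [0.4807, 0.001, 0.3546]
tool_rot: [-0.0, 0.997, 0.079, -0.0]
wrist_force: [0.5, -0.1, -0.4]
gripper_width: 0.0852
grip_force: 0.0
[0.48068443 0.00102454 0.35460157] [-4.08434160e-05  9.96864833e-01  7.91233174e-02 -6.02086257e-05]
```

```bash
python3 -m crank '[[-0.06,0.04,0.86,0,0,0,0],[0,0,0.86,0,0,0,0],[0,0,0.85,0,0,0,0],[0,0,0,0,0,0,0.4],[0,0,0,0,0,0,0.7]]' 40; python3 -m crank '[[0,0,0,0,0,0,0.8],[0,0,0,0,0,0,0.8],[0,0,0,0,0,0,0.8]]'; python3 -m crank '[[0.012,-0.267,0.007,0,0,1,0.8],[0.012,-0.267,0.007,0,0,1,0.8],[0.012,-0.267,0.007,0,0,1,0.8],[0.012,-0.267,0.007,0,0,1,0.8]]'; python3 -m crank '[[0.012,-0.267,0.007,0,0,1,0.8],[0.012,-0.267,0.007,0,0,1,0.8],[0.012,-0.267,0.007,0,0,1,0.8],[0,0,0,0,0,0,0.8]]'
```

```text
t: 45.8
eef_pos: [0.4793, -0.0009, 0.2783]
tool_rot: [0.0, 0.997, 0.079, 0.001]
wrist_force: [-0.4, -1.0, -0.3]
gripper_width: 0.0516
grip_force: 0.0
t: 46.18
eef_pos: [0.4789, -0.0008, 0.2784]
tool_rot: [-0.0, 0.997, 0.079, 0.001]
wrist_force: [0.5, 0.9, 2.9]
gripper_width: 0.0209
grip_force: 39.4
t: 46.68
eef_pos: [0.479, 0.0308, 0.2775]
tool_rot: [0.001, 0.995, -0.096, 0.0]
wrist_force: [-1.8, -0.9, 5.0]
gripper_width: 0.0203
grip_force: 39.5
t: 47.18
eef_pos: [0.4863, 0.0541, 0.2769]
tool_rot: [0.0, 0.975, -0.224, -0.001]
wrist_force: [-4.4, 1.7, 6.7]
gripper_width: 0.0205
grip_force: 39.9
```

```bash
python3 -m crank '[[0.006,-0.13,0,0,0,0.5,0.8],[0.006,-0.13,0,0,0,0.5,0.8],[0.003,-0.1,0,0,0,0.3,0.8],[0,0,0,0,0,0,0.8]]'; python3 -m crank '[[0,-0.12,0,0,0,0,0.8],[0,-0.1,0,0,0,0,0.8],[0,0,0,0,0,0,0.8]]'; python3 -m crank '[[0,-0.1,0,0,0,0,0.8],[0,-0.1,0,0,0,0,0.8],[0,0,0,0,0,0,0.8]]'
```

```text
t: 47.68
eef_pos: [0.4912, 0.0631, 0.2768]
tool_rot: [0.001, 0.96, -0.279, -0.001]
wrist_force: [-5.0, 0.9, 8.2]
gripper_width: 0.0211
grip_force: 39.9
t: 48.05
eef_pos: [0.4931, 0.0663, 0.2763]
tool_rot: [0.005, 0.961, -0.278, -0.003]
wrist_force: [-9.7, -9.6, 11.2]
gripper_width: 0.0211
grip_force: 40.4
t: 48.42
eef_pos: [0.4947, 0.0694, 0.2758]
tool_rot: [0.009, 0.961, -0.277, -0.005]
wrist_force: [-13.0, -17.0, 12.0]
gripper_width: 0.0209
grip_force: 40.8
```

```bash
python3 -m crank '[[0,0,0,0,0,0,0.5],[0,0,0,0,0,0,0],[0,0,0,0,0,0,0],[0,0,-1,0,0,0,0],[0,0,-1,0,0,0,0]]'; python3 -m crank '[[0,0,-1,0,0,0,0],[-1,0.9,0,0,0,0,0],[-1,0.9,0,0,0,0,0],[-1,0.9,0,0,0,0,0],[-1,0.9,0,0,0,0,0]]';python3 -m crank '[[-0.5,0.9,0,0,0,0,0],[0,0.9,0,0,0,0,0],[0,0,0,0,0,0,0]]'; python3 pt.py; python3 bar.py pics/t9.png | tail -1
```

```text
t: 49.05
eef_pos: [0.4993, 0.0739, 0.3366]
tool_rot: [-0.0, 0.96, -0.279, -0.0]
wrist_force: [-0.9, -0.5, 0.9]
gripper_width: 0.0856
grip_force: 0.0
t: 49.68
eef_pos: [0.3389, 0.047, 0.3662]
tool_rot: [-0.0, 0.96, -0.279, 0.0]
wrist_force: [-0.4, -0.1, 1.0]
gripper_width: 0.0855
grip_force: 0.0
t: 50.05
eef_pos: [0.2976, 0.0091, 0.3664]
tool_rot: [-0.0, 0.96, -0.281, 0.001]
wrist_force: [-0.3, 0.5, -0.1]
gripper_width: 0.0855
grip_force: 0.0
pointer mm [np.float64(1.78), np.float64(1.68), np.float64(1.54)] mark mm [np.float64(1.18), np.float64(1.08), np.float64(1.1), np.float64(1.2)]
bar 64.42823096995473 0.03772103016968699
grip 55 [0.49036763 0.06109049 0.13173649] 149.19129770999172
```

```bash
python3 -c "
from cell import r;print(r.hand_in())"
```

```text
the job is handed in; nothing more can be done
None
```

The job is handed in at about 50.5 s: the pointer is set within about 0.015 rad of the longest mark, the lock nut is tight and fully home, and the press arm was never touched. The first tightening dragged the pointer slightly off the mark, so I slackened, trimmed and retightened once.

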